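Reset the fold stop of a letter folder

ROBOT

A 6-joint arm with a two-finger parallel gripper is mounted at the origin on the work surface; the furniture and walls round the work are solid. World frame = base frame: x ahead of the robot, y to its left, z up, the work surface at z = 0. Lengths are in m, angles in rad, forces in N, time in s.
With the tool pointing down it reaches from about 0.35 to 0.975 m from the base axis. Payload 4.9 kg.
Tool frame: the origin (TCP) lies midway between the tips of the shut fingers; the grasp point (between the pads) lies 19 mm behind it; z points along the fingers, y is the line along which they close (so a half turn about z gives the same grasp; the last joint's range is limited). The gripper opens to 85 mm and grips with 20 to 120 N. Pads are 22 mm wide; open, the fingers measure 114 mm over their backs; the gripper's body (76 mm by 85 mm) begins 54 mm behind the grasp point. The pads swing forward as they close: fully open they stand 13 mm farther back than shut.
Start: joints at [-1.271, 0.053, 1.613, -0, 1.476, -0.119], TCP at [0.254, -0.571, 0.231] pointing down, gripper open.
Joint ranges: [-3.01, 3.01], [-1.01, 2.22], [0.06, 2.58], [-1.02, 4.17], [0.09, 2.62], [-3.14, 3.14]. Speed limits (rad/s): [2.57, 2.57, 3.14, 3.14, 3.14, 3.14].

INTERFACE

Orientations are given as a unit quaternion [w, x, y, z].
In Python, from plant import manip, imaging gives the robot as it stands (manip), with the cameras (imaging).
- The arm moves only by the shell command python3 shift.py, which reads ROWS from standard input. ROWS is a JSON object with one list for each field, all of the same length, 1 to 5, a row being the entries at one place: aperture (the opening from 0.0 (shut) to 1.0 (fully open)), sx, sy, sz (the shift in shares of the most that a row can go, 1 being 62.5 mm), ax, ay, az (a rotation vector in normalised numbers (1 is 2 rad)); each row shifts and turns the commanded pose from where the row before left it, along the tool's axes as they then stand; what a row does not reach is not made up. A row lasts 1/8 s, in which the tool goes at most 0.0625 m and 0.188 rad, less where a joint would pass 70% of its speed; a pose out of reach is approached as far as the arm can. The fingers move at their own pace and stop on an object; the grip force is fixed at half the most. Time passes only in rows, so rows that do not move let the fingers close. It prints the time, the measured TCP pose, the force, the opening and the grip force at its end. No shift or turn number may pass 1 either way. Input that does not fit is refused with a message, and nothing moves.
- manip.state(): the state, without advancing time (a new reading comes with each control period).
- imaging.grab_frame(name): name is "scene" or "top" or "wrist"; returns the picture (420x560x3 uint8, red, green, blue); there is no depth.
- imaging.camera_params(name): a dict with "intrinsics" (3x3 intrinsics, pixels), "xyz" and "orientation" of the camera in the world. Camera axes: x right, y down, z forward; pixel columns grow to the right and rows downward; lengths in m; the calibration is good to about 2 mm. The wrist camera is an equidistant fisheye: a pixel r from the principal point sees the ray r / f radians off the axis. A picture is of the moment at which its call begins: read the wrist's pose just before it. camera_params takes no time and is no camera call; for the wrist camera it gives the pose at the moment of the call.
- manip.job_done(): hands the job in; it is judged then, once.
The state is a dict: "time": time; "joint_pos": joint angles; "joint_vel": joint speeds; "joint_efforts": joint torques, N m; "tool_pos": TCP position; "tool_rot": TCP orientation; "contact_force": force on the tool from outside, world axes, zero at the start; "ft_torque": the same for the moment, N m; "gripper_width": opening from 0.0 (shut) to 1.0 (fully open); "grasp_force": force on a finger pad.
Only numpy, scipy, OpenCV 4.12 (cv2) and the standard library are available. Lean on these libraries where they do the work, as an engineer would, in place of code of your own. Each camera call takes 0.05 s, during which the arm holds its last target. There are 200 camera calls.

TASK

The letter folder has to be changed over to the longer fold that the preset collar on its fold plate marks. First turn the speed dial on the console off (anticlockwise to its end stop) so that the rollers cannot start; then free the clamp knob of the fold stop, slide the stop up the plate until it rests against the preset collar, and screw the clamp knob fully tight again. Leave the collar and the things round the machine where they are.

Things in the scene. Friction and masses are not known exactly. Their poses are not given: they have to be found in the camera images.
- folder: Letter folder: light grey machine, 185 deep, 228 wide, 107 mm high without its fold plate; fixed. Origin under its middle on the desk; x from its front (exit tray, robot side) to its back. Top front: flat black console. Behind it a dark grey fold plate rises away from the front at 33 deg, foot at x -20, z 105 mm, 210 mm long, 206 wide. A dark rail runs up its middle.
- speed_dial (a joint): Speed dial, the only knob on the console: angle in rad, 0 = off, at the hard end stop fully anticlockwise seen from above; grows clockwise to 4.7 (fastest). Friction 0.03 N m; stays where it is left.
- dial_grip (a point): Where to hold the speed dial: on its upright axis, 30 mm above the console (fingertips 19 mm lower clear the console by 11 mm). Grey dial: skirt 37 mm across, 6 mm high, below an upright grip bar 34 mm long, 12 thick, 27 high, top 2.5 mm above this point. x along the bar to its pointer end, z up. Within 55 mm of the axis nothing else is higher than 10 mm above the console.
- fold_stop (a joint): Travel of the fold stop up the slope, m, 0 to 0.115. An aluminium saddle on the rail, 40 mm long up the slope, 60 wide, 26 high over the plate, with a 176 mm bar across the plate at its lower edge. Clamped, it holds against about 20 N; freed, it drags with 2.5 N and stays put. The clamp knob stands in the middle of the saddle and travels with it, so the stop can be moved by the held knob.
- stop_edge (a point): Middle of the fold stop's upper edge: the flat face of the saddle that looks up the slope to the preset collar, 20 mm up the slope from the clamp knob's axis, 9 mm below the saddle's top. x points up the slope along the rail, z square to the plate.
- clamp_knob (a joint): Clamp knob on the fold stop: angle in rad, 0 = screwed fully tight (clockwise seen from the knob's head); grows anticlockwise to 1.3, its end stop, fully free. Its pad bites the rail below about 0.6 and lets go above. Friction 0.1 N m, up to 0.2 N m to tighten; stays where it is left.
- clamp_grip (a point): Where to hold the clamp knob: on its axis, 30 mm above the saddle's top (tips 19 mm lower clear the saddle by 11 mm). Black T-knob: bar 46 long, 12 thick, 25 mm high, head 4 mm above this point. x along the bar; z outward along the axis, square to the plate, 33 deg from vertical towards the machine's front. Bar lies 0.65 rad clockwise of the slope's line when tight, 0.65 anticlockwise when free.
- preset_collar (a joint): Where the preset collar sits on the rail, m up the slope from its lowest place. Its own set screw holds it (gives way above about 45 N); leave it there.
- collar_edge (a point): Middle of the preset collar's lower face, which the fold stop's upper edge meets: when they touch, this point and stop_edge coincide. The collar is a dark steel block on the rail above the fold stop, 16 mm long up the slope, 36 wide, its top 2 to 3 mm lower than the saddle's. Axes as stop_edge.
- stapler: Red and black stapler, 36x144x50 mm, on the desk to the left of the machine; loose, to be left alone. Origin: centre of its underside.
- mug: Green mug, 86x116x94 mm, on the desk to the left of the machine; loose, to be left alone. Origin: centre of its underside.
- usb_stick: Black memory stick, 16x53x8 mm, on the desk under the left end of the monitor; loose, to be left alone. Origin: centre of its underside.
- pen_pot: Dark grey pen pot with pens, 84x84x174 mm, on the desk behind the left end of the monitor; loose, to be left alone. Origin: centre of its underside.
- card_stand: Clear card stand with a white card, 45x100x59 mm, on the desk behind the monitor; loose, to be left alone. Origin: centre of its underside.
- binder_clip: Black foldback clip, 32x23x43 mm, standing on the left part of the machine's console; loose, to be left alone. Origin: centre of its underside.

How it is judged:
On the way, in this order (a step that is already met when the one before it is completed fails the run):
1. the speed dial is off, at its anticlockwise end stop (value of joint speed_dial below 0.1 rad), for 0.2 s.
2. the clamp knob is freed (value of joint clamp_knob above 0.5 rad and value of joint speed_dial below 0.1 rad), for 0.2 s.
3. the fold stop has been slid up against the preset collar (distance between stop_edge and collar_edge below 0.004 m and value of joint speed_dial below 0.1 rad), for 0.2 s.
4. the clamp knob is tight again with the fold stop at the collar (all of step 3 and value of joint clamp_knob below 0.2 rad), for 0.2 s.
At the end, for the whole second after the job is handed in: The speed dial is within 0.1 rad of off, the fold stop's upper edge lies within 4 mm of the preset collar's lower face, the clamp knob is within 0.2 rad of fully tight, and everything is at rest (all of step 4 and velocity of joint fold_stop between -0.005 and 0.005 m/s); the robot touches nothing.
It fails at once if the preset collar is shifted along the rail (by more than 3 mm) (distance of collar_edge from where it was at the start of the episode above 0.003 m).
It fails at once if a thing round the machine is displaced (by more than 25 mm) or knocked over (distance of any of stapler, mug, usb_stick, pen_pot, card_stand, binder_clip from where it was at the start of the episode above 0.025 m or angle between any of mug, pen_pot's own z axis and vertical above 0.5 rad).
It also fails if it takes over 62 s, if anything falls off the work surface, if the arm or the gripper's body presses on something with over 40 N, if the wrist force passes 120 N, or if a joint passes its speed limit or range.

## Working session

There is one attempt and no reset: what is moved stays moved. The work goes in short steps, Python scripts to look and compute and a shell command to move; the robot and the scene stay as the last step left them, time stands still between calls to the robot, and variables do not carry over. Pictures are saved under pics/ and viewed, at most 10 in all, crops included, and the job is handed in when it is done.

```bash
ls; mkdir -p pics; python3 - <<'E'
from plant import manip, imaging
import cv2,json
for n in ("scene","top"):
    im=imaging.grab_frame(n); cv2.imwrite(f"pics/{n}0.png",im[:,:,::-1])
    p=imaging.camera_params(n); print(n,p)
print(imaging.camera_params("wrist"))
print(manip.state())
E
```

```text
pics
plant.py
shift.py
scene {'intrinsics': array([[420.92551637,   0.        , 269.99159617],
       [  0.        , 420.92551637, 211.38952096],
       [  0.        ,   0.        ,   1.        ]]), 'xyz': array([-0.02075843,  0.92136987,  0.60957721]), 'orientation': array([ 0.15479665, -0.28617325,  0.82541372, -0.4613405 ])}
top {'intrinsics': array([[464.96842314,   0.        , 280.70760069],
       [  0.        , 464.96842314, 211.31361375],
       [  0.        ,   0.        ,   1.        ]]), 'xyz': array([0.31430902, 0.28429542, 1.4128821 ]), 'orientation': array([-0.03275221,  0.71442949, -0.69813495,  0.03354678])}
{'intrinsics': array([[325.1922621 ,   0.        , 279.01906672],
       [  0.        , 325.1922621 , 207.34703688],
       [  0.        ,   0.        ,   1.        ]]), 'xyz': array([ 0.32776961, -0.53755489,  0.37205085]), 'orientation': array([ 0.13246094,  0.82825657, -0.53740441, -0.08741654])}
{'time': 0.1, 'joint_pos': array([-1.27102129e+00,  5.33170693e-02,  1.61416739e+00,  9.44102461e-06,
        1.47600744e+00, -1.18986837e-01]), 'joint_vel': array([ 1.01316907e-03, -1.15541357e-03, -3.86921886e-03, -7.17624452e-05,
       -1.10028665e-04, -1.58473272e-03]), 'joint_efforts': array([ 3.64794369e-04, -3.94906175e+01, -3.71362388e+01, -7.60941748e-05,
        3.94882460e-03, -1.29594920e-05]), 'tool_pos': array([ 0.25398431, -0.57044267,  0.23016331]), 'tool_rot': array([-9.46170974e-04,  9.78159430e-01,  2.07853860e-01, -8.10438306e-05]), 'contact_force': array([ 0.49721783, -0.10820534, -0.35921765]), 'ft_torque': array([ 0.03802376,  0.05170391, -0.02482003]), 'grasp_force': 0.0, 'gripper_width': 1.0003360528043124}
```

View pics/top0.png

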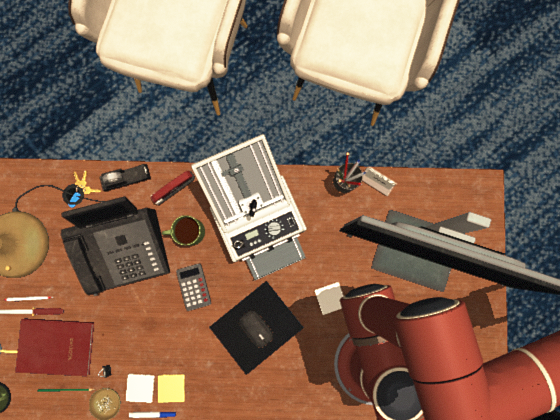

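View pics/scene0.png

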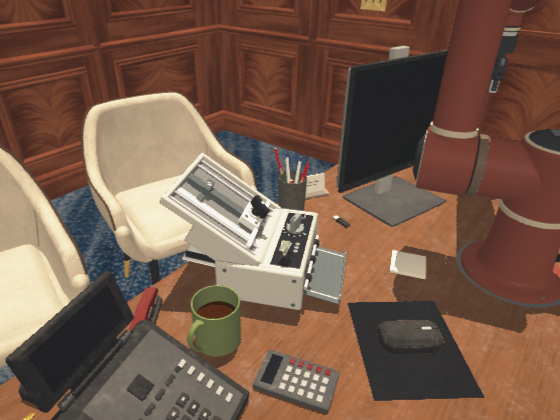

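The top view shows the folder around (248,200), with the dial at about (275,226), the clamp knob at about (252,207) and the collar at about (236,170). The scene view shows the dial at about (295,225) and the T-knob at about (260,206). The monitor is on the robot's side of the machine. I'll enlarge both.

```bash
python3 - <<'E'
import cv2,numpy as np
t=cv2.imread("pics/top0.png")[130:280,185:310]; s=cv2.imread("pics/scene0.png")[145:275,155:325]
a=cv2.resize(t,None,fx=4,fy=4,interpolation=cv2.INTER_CUBIC); cv2.imwrite("pics/c1.png",a)
b=cv2.resize(s,None,fx=4.6,fy=4.6,interpolation=cv2.INTER_CUBIC); cv2.imwrite("pics/c2.png",b)
print(a.shape,b.shape)
E
```

```text
(600, 500, 3) (598, 782, 3)
```

View pics/c1.png

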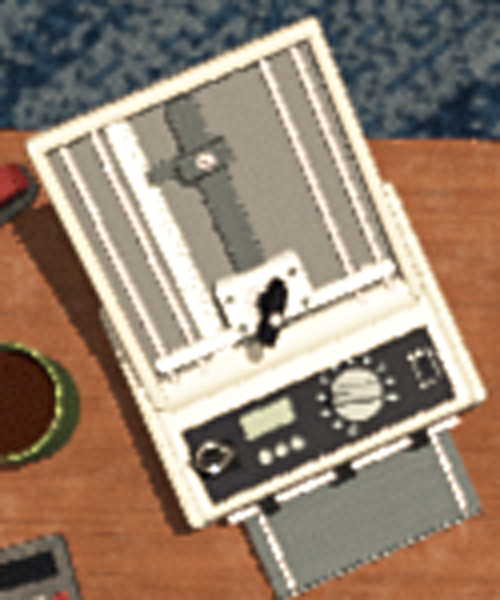

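View pics/c2.png

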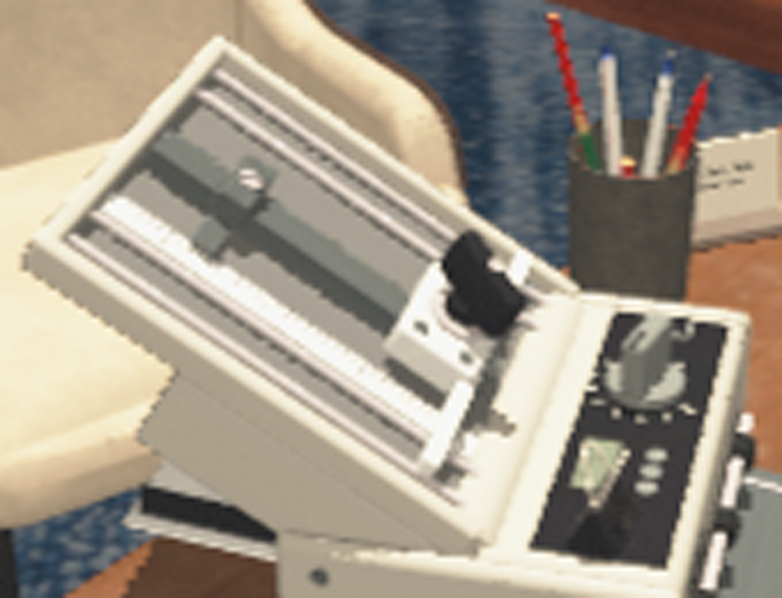

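The crops show the following:

| Item | Top crop px | Scene crop px |
|---|---|---|
| Dial | (357,395) | (650,355) |
| Knob | about (271,307) | (484,283) |
| Collar | (203,165) | (235,205) |

The binder clip stands on the left end of the console. Next I'll triangulate these and the console and plate corners.

```bash
cat > h.py <<'E'
import numpy as np
from plant import manip, imaging
from scipy.spatial.transform import Rotation as R
def rot(q): return R.from_quat([q[1],q[2],q[3],q[0]])
def ray(p,uv,fish=False):
    K=p["intrinsics"]; x=(uv[0]-K[0,2])/K[0,0]; y=(uv[1]-K[1,2])/K[1,1]
    if fish:
        r=np.hypot(x,y); d=np.array([x/r*np.sin(r),y/r*np.sin(r),np.cos(r)])
    else: d=np.array([x,y,1.]); d/=np.linalg.norm(d)
    return np.array(p["xyz"]),rot(p["orientation"]).apply(d)
def tri(rays):
    A=np.zeros((3,3));b=np.zeros(3)
    for o,d in rays:
        M=np.eye(3)-np.outer(d,d);A+=M;b+=M@o
    x=np.linalg.solve(A,b)
    return x,max(np.linalg.norm((np.eye(3)-np.outer(d,d))@(x-o)) for o,d in rays)
def proj(p,X,fish=False):
    c=rot(p["orientation"]).inv().apply(np.asarray(X)-p["xyz"]);K=p["intrinsics"]
    if fish:
        r=np.hypot(c[0],c[1]);t=np.arctan2(r,c[2]);c=np.array([c[0]/r*t,c[1]/r*t,1])
    c=c/c[2]; return K[0,0]*c[0]+K[0,2],K[1,1]*c[1]+K[1,2]
def plane(ray_,n,c):
    o,d=ray_; return o+d*((c-n@o)/(n@d))
E
python3 - <<'E'
from h import *
T=imaging.camera_params("top");S=imaging.camera_params("scene")
f=lambda u,v:(185+u/4-.4,130+v/4-.4); g=lambda u,v:(155+u/4.6-.4,145+v/4.6-.4)
P={"plateUL":((30,143),(28,250)),"plateUR":((315,20),(220,40)),"cBL":((185,432),(532,548)),"cBR":((425,328),(615,315)),
"cFL":((207,503),(665,570)),"cFR":((458,395),(728,322)),"dial":((357,395),(650,355)),"knob":((271,307),(484,283)),"collarscrew":((205,160),(252,180))}
for k,(a,b) in P.items():
    x,e=tri([ray(T,f(*a)),ray(S,g(*b))]); print(k,x.round(4),round(e,4))
E
```

```text
plateUL [0.5415 0.5176 0.2231] 0.0012
plateUR [0.6247 0.3335 0.227 ] 0.0007
cBL [0.3608 0.4232 0.104 ] 0.0009
cBR [0.4384 0.2564 0.1058] 0.0015
cFL [0.3096 0.4047 0.1071] 0.0012
cFR [0.3903 0.2316 0.1087] 0.0002
dial [0.3878 0.3023 0.1266] 0.0003
knob [0.4412 0.3596 0.172 ] 0.0018
collarscrew [0.5341 0.4039 0.2102] 0.0005
```

```bash
python3 - <<'E'
from h import *
T=imaging.camera_params("top");S=imaging.camera_params("scene")
print(tri([ray(T,(343,227)),ray(S,(342,72))]))
print("topLeft back",tri([ray(T,(362,217)),ray(S,(391,47))]))
for X in ([0,0,0],[.254,-.571,.231],[.254,-.571,.4]): print(proj(T,X),proj(S,X))
# top edge right end seen at scene (448,53): line on plane z
for z in (.35,.4,.45,.5): print(z,plane(ray(T,(559,287)),np.array([0,0,1.]),z), plane(ray(T,(343,227)),np.array([0,0,1.]),z))
s=manip.state(); print(rot(s["tool_rot"]).as_matrix().round(3))
E
```

```text
(array([0.3852782 , 0.15235697, 0.40594799]), np.float64(0.008279795779893745))
topLeft back (array([0.36221716, 0.1010579 , 0.4514493 ]), np.float64(0.0374233618458914))
(np.float64(373.1749765696092), np.float64(363.8121998313336)) (np.float64(511.170203493866), np.float64(270.2798969363025))
(np.float64(618.6241379317894), np.float64(286.9225110965461)) (np.float64(488.3234717251107), np.float64(92.16128316621587))
(np.float64(675.4938918386083), np.float64(292.27108316706506)) (np.float64(504.2512801267392), np.float64(35.62881684178015))
0.35 [ 0.25681327 -0.34968601  0.35      ] [0.3815457  0.14084593 0.35      ]
0.4 [ 0.25951798 -0.31986231  0.4       ] [0.37838276 0.14759407 0.4       ]
0.45 [ 0.26222269 -0.29003862  0.45      ] [0.37521982 0.15434221 0.45      ]
0.5 [ 0.2649274  -0.26021492  0.5       ] [0.37205688 0.16109034 0.5       ]
[[ 0.914  0.407 -0.001]
 [ 0.407 -0.914  0.002]
 [ 0.    -0.002 -1.   ]]
```

The console and plate triangulate consistently: console z about 0.107, machine yaw about 0.43. The monitor's top is at about 0.41 and stands in the way, so I'll lift, cross over it, then look with the wrist camera.

The manual's scale: shifts go in shares of 62.5 mm and turns go in shares of 2 rad. Converting my numbers, -0.06 m is -0.96.

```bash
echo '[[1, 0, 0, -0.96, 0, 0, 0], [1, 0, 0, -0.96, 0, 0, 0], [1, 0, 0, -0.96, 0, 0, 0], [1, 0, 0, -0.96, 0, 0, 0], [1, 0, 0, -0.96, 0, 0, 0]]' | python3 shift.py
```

```text
refused: ROWS must be an object with one list for each field. Nothing was moved.
```

Wrong form. The message asks for an object with one list for each field, so I'll send the same numbers that way.

```bash
echo '{"aperture": [1, 1, 1, 1, 1], "sx": [0, 0, 0, 0, 0], "sy": [0, 0, 0, 0, 0], "sz": [-0.96, -0.96, -0.96, -0.96, -0.96], "ax": [0, 0, 0, 0, 0], "ay": [0, 0, 0, 0, 0], "az": [0, 0, 0, 0, 0]}' | python3 shift.py
echo '{"aperture": [1, 1, 1, 1, 1], "sx": [0.768, 0.768, 0.768, 0.768, 0.768], "sy": [-0.592, -0.592, -0.592, -0.592, -0.592], "sz": [0, 0, 0, 0, 0], "ax": [0, 0, 0, 0, 0], "ay": [0, 0, 0, 0, 0], "az": [0, 0, 0, 0, 0]}' | python3 shift.py
```

```text
time: 0.72
tool_pos: [0.2541, -0.5706, 0.5327]
tool_rot: [-0.0, 0.978, 0.208, -0.0]
contact_force: [0.3, -0.2, -0.1]
gripper_width: 1.001
grasp_force: 0.0
time: 1.35
tool_pos: [0.3987, -0.3025, 0.5308]
tool_rot: [-0.0, 0.978, 0.208, -0.0]
contact_force: [0.6, -0.1, -0.2]
gripper_width: 0.998
grasp_force: 0.0
```

In the tool's units: -0.055 m is -0.88, -0.05 m is -0.8.

```bash
echo '{"aperture": [1, 1, 1, 1, 1], "sx": [0.64, 0.48, 0.32, 0.32, 0.32], "sy": [-0.72, -0.8, -0.88, -0.88, -0.88], "sz": [0, 0, 0, 0, 0], "ax": [0, 0, 0, 0, 0], "ay": [0, 0, 0, 0, 0], "az": [0, 0, 0, 0, 0]}' | python3 shift.py
echo '{"aperture": [1, 1, 1, 1, 1], "sx": [0.32, 0.32, 0.16, 0.16, 0.16], "sy": [-0.88, -0.88, -0.88, -0.88, -0.88], "sz": [0, 0, 0, 0, 0], "ax": [0, 0, 0, 0, 0], "ay": [0, 0, 0, 0, 0], "az": [0, 0, 0, 0, 0]}' | python3 shift.py; python3 -c "
from plant import manip, imaging;print(manip.state()['joint_pos'])"
```

```text
time: 1.98
tool_pos: [0.4107, -0.0122, 0.5308]
tool_rot: [-0.0, 0.978, 0.208, -0.0]
contact_force: [1.2, 0.3, -0.7]
gripper_width: 1.003
grasp_force: 0.0
time: 2.6
tool_pos: [0.3625, 0.2675, 0.5309]
tool_rot: [0.0, 0.978, 0.208, -0.0]
contact_force: [0.6, 0.3, 0.7]
gripper_width: 1.005
grasp_force: 0.0
[ 4.70305118e-01 -3.55415050e-01  1.48709777e+00 -1.36104073e-04
  2.01007408e+00  1.62214772e+00]
```

In the tool's units: 0.06 m is 0.96, 0.05 m is 0.8.

```bash
echo '{"aperture": [1, 1, 1, 1, 1], "sx": [-0.32, -0.32, 0, 0, 0], "sy": [0.32, 0.32, 0, 0, 0], "sz": [0.8, 0.8, 0.96, 0.96, 0], "ax": [0, 0, 0, 0, 0], "ay": [0, 0, 0, 0, 0], "az": [0, 0, 0, 0, 0]}' | python3 shift.py
cat > snap.py <<'E'
import sys,cv2,json
from h import *
n=sys.argv[1]; p=imaging.camera_params("wrist"); im=imaging.grab_frame("wrist")
cv2.imwrite(f"pics/{n}.png",im[:,:,::-1]); json.dump({k:np.asarray(v).tolist() for k,v in p.items()},open(f"pics/{n}.json","w"))
E
python3 snap.py w1
echo '{"aperture": [1, 1, 1], "sx": [0, 0, 0], "sy": [-0.8, -0.8, 0], "sz": [0, 0, 0], "ax": [0, 0, 0], "ay": [0, 0, 0], "az": [0, 0, 0]}' | python3 shift.py; python3 snap.py w2
python3 - <<'E'
import cv2,numpy as np
a=cv2.imread("pics/w1.png");b=cv2.imread("pics/w2.png")
cv2.imwrite("pics/w12.png",cv2.resize(np.vstack([a,b]),None,fx=.7,fy=.7))
E
```

```text
time: 3.22
tool_pos: [0.3395, 0.2115, 0.3032]
tool_rot: [0.001, 0.978, 0.208, -0.007]
contact_force: [0.2, 1.2, 1.0]
gripper_width: 1.001
grasp_force: 0.0
time: 3.65
tool_pos: [0.3029, 0.3076, 0.3172]
tool_rot: [-0.002, 0.978, 0.21, 0.004]
contact_force: [-0.1, -0.5, -0.9]
gripper_width: 1.001
grasp_force: 0.0
```

View pics/w12.png

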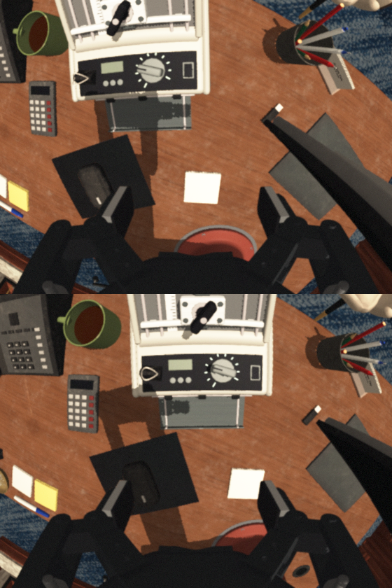

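Both wrist frames show the dial (w1 about (217,100), w2 about (317,109)) and the T-knob near the upper rim. The camera looks forward, so I'll move on 0.1 m for a closer pair.

In the tool's units: 0.05 m is 0.8.

```bash
echo '{"aperture": [1, 1, 1, 1], "sx": [0.8, 0.8, 0, 0], "sy": [0, 0, 0, 0], "sz": [0, 0, 0, 0], "ax": [0, 0, 0, 0], "ay": [0, 0, 0, 0], "az": [0, 0, 0, 0]}' | python3 shift.py; python3 snap.py w3
echo '{"aperture": [1, 1, 1, 1], "sx": [0, 0, 0, 0], "sy": [0.64, 0.64, 0, 0], "sz": [0, 0, 0, 0], "ax": [0, 0, 0, 0], "ay": [0, 0, 0, 0], "az": [0, 0, 0, 0]}' | python3 shift.py; python3 snap.py w4
python3 - <<'E'
import cv2,numpy as np
from h import *; import json
L=[]
for n in("w3","w4"):
    p=json.load(open(f"pics/{n}.json"));p={k:np.array(v) for k,v in p.items()}
    for X in([.388,.302,.13],[.441,.36,.172],[.53,.4,.2]): print(n,[round(v) for v in proj(p,X,True)])
    u,v=proj(p,[.441,.36,.172],True); u=int(u)-65;v=max(0,int(v)-75); print(u,v)
    c=cv2.imread(f"pics/{n}.png")[v:v+200,u:u+133]
    L.append(cv2.resize(c,(399,600),interpolation=cv2.INTER_CUBIC))
cv2.imwrite("pics/w34.png",np.hstack(L))
E
```

```text
time: 4.2
tool_pos: [0.3949, 0.3446, 0.3135]
tool_rot: [-0.0, 0.978, 0.207, 0.001]
contact_force: [0.8, 0.5, -0.0]
gripper_width: 1.003
grasp_force: 0.0
time: 4.75
tool_pos: [0.4259, 0.272, 0.3125]
tool_rot: [-0.0, 0.978, 0.208, 0.001]
contact_force: [0.3, -0.1, -1.0]
gripper_width: 1.0
grasp_force: 0.0
w3 [314, 205]
w3 [285, 141]
w3 [285, 23]
219 66
w4 [239, 204]
w4 [196, 141]
w4 [185, 26]
130 66
```

View pics/w34.png

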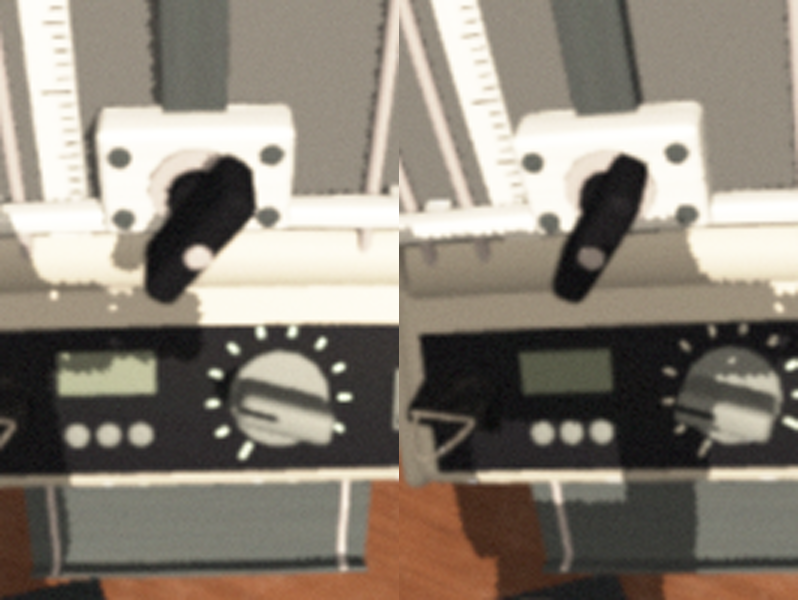

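In the w3/w4 crops (3x) the dial pointer line is on its left end. Its bar tilts about 18° and needs roughly 65–75° anticlockwise to reach the lower-left tick at (245,450). The T-knob has a white dot at (198,257) in w3 and (591,258) in w4, and its ring is at (195,185) and (612,185). I'll triangulate these.

```bash
cat > m.py <<'E'
from h import *
import json
T=imaging.camera_params("top");S=imaging.camera_params("scene")
def ld(n): return {k:np.array(v) for k,v in json.load(open(f"pics/{n}.json")).items()}
W3,W4=ld("w3"),ld("w4")
f=lambda u,v:(185+u/4-.4,130+v/4-.4); g=lambda u,v:(155+u/4.6-.4,145+v/4.6-.4)
a3=lambda u,v:(219+u/3-.33,66+v/3-.33); a4=lambda u,v:(130+(u-399)/3-.33,66+v/3-.33)
P={"dot":((198,257),(591,258)),"ring":((195,187),(612,185)),"skirt":((281,397),(731,397)),"barTop":((287,418),(727,420)),
"barL":((240,405),(678,407)),"barR":((333,432),(775,430)),"clipL":((0,440),None),"sadUL":((100,108),(523,122)),"sadUR":((293,108),(703,105)),
"knobU":((240,160),(632,157)),"knobD":((160,300),(565,297)),"tick0":((245,450),(705,445)),"tickE":((338,428),None)}
o=np.array([.583,.4255]);yw=.435
def mach(x): # along slope-dir horizontal, lateral, height
    d=x[:2]-o; return np.array([d@[np.cos(yw),np.sin(yw)],d@[-np.sin(yw),np.cos(yw)],x[2]]).round(4)
if __name__=="__main__":
  for k,(a,b) in P.items():
    if b is None: continue
    x,e=tri([ray(W3,a3(*a),1),ray(W4,a4(*b),1)]); print(k,x.round(4),mach(x),round(e,4))
  x,e=tri([ray(W3,a3(198,257),1),ray(W4,a4(591,258),1),ray(T,f(275,320))]);print("dot3",x,mach(x),e)
  print("dot in top",proj(T,x),"scene",proj(S,x), "w3 dir knob")
  n=np.array([0,0,1.])
  for nm,z,A in(("L",.137,(240,408)),("R",.137,(333,432)),("t0",.108,(245,450)),("tR",.108,(335,428)),("sk",.113,(281,397))):
    x=plane(ray(W3,a3(*A),1),n,z);print(nm,x.round(4),mach(x))
E
python3 m.py
```

```text
dot [0.4335 0.357  0.1802] [-0.1645  0.0009  0.1802] 0.0002
ring [0.45   0.3648 0.1489] [-0.1461  0.001   0.1489] 0.0004
skirt [0.3904 0.3031 0.1145] [-0.2262 -0.0298  0.1145] 0.0005
barTop [0.388  0.3015 0.132 ] [-0.2291 -0.0302  0.132 ] 0.0008
barL [0.3862 0.319  0.1343] [-0.2233 -0.0136  0.1343] 0.0008
barR [0.3905 0.2844 0.1311] [-0.2341 -0.0468  0.1311] 0.0001
sadUL [0.4595 0.4013 0.1478] [-0.1222  0.0301  0.1478] 0.0012
sadUR [0.4849 0.3474 0.151 ] [-0.1218 -0.0295  0.151 ] 0.0
knobU [0.464  0.3574 0.1744] [-0.1366 -0.0116  0.1744] 0.0004
knobD [0.4168 0.3616 0.1725] [-0.1776  0.0121  0.1725] 0.0004
tick0 [0.3642 0.3048 0.1042] [-0.2493 -0.0173  0.1042] 0.0005
dot3 [0.43333166 0.35708316 0.17954596] [-0.1646  0.001   0.1795] 0.0002565985478663681
dot in top (np.float64(253.40683832526557), np.float64(209.56523231511343)) scene (np.float64(262.7774939663505), np.float64(203.53205427281844)) w3 dir knob
L [0.3867 0.3194 0.137 ] [-0.2227 -0.0135  0.137 ]
R [0.392  0.2861 0.137 ] [-0.232  -0.0459  0.137 ]
t0 [0.3649 0.3054 0.108 ] [-0.2484 -0.017   0.108 ]
tR [0.3868 0.2778 0.108 ] [-0.2402 -0.0512  0.108 ]
sk [0.3905 0.303  0.113 ] [-0.2262 -0.0299  0.113 ]
```

Results agree with the sizes given. The dot lies on the knob axis 36 mm from the ring, so it is the head centre. The dial bar is 35 mm long, with its axis at about (0.389,0.3025) and yaw about 1.70. The dial needs roughly 1.3 rad anticlockwise. I'll align above the dial.

In the tool's units: -0.043 m is -0.688, -0.021 m is -0.336, -0.18 rad / 2 = -0.09.

```bash
echo '{"aperture": [0.5, 0.5, 0.5, 0.5, 0.5], "sx": [-0.336, 0, 0, 0, 0], "sy": [-0.688, 0, 0, 0, 0], "sz": [0, 0, 0, 0, 0], "ax": [0, 0, 0, 0, 0], "ay": [0, 0, 0, 0, 0], "az": [0, -0.09, -0.09, -0.09, -0.09]}' | python3 shift.py
echo '{"aperture": [0.5, 0.5, 0.5, 0.5, 0.5], "sx": [0, 0, 0, 0, 0], "sy": [0, 0, 0, 0, 0], "sz": [0, 0, 0.8, 0.8, 0], "ax": [0, 0, 0, 0, 0], "ay": [0, 0, 0, 0, 0], "az": [-0.09, -0.09, -0.09, 0, 0]}' | python3 shift.py
python3 -c "
from h import *
s=manip.state();m=rot(s['tool_rot']).as_matrix();print(m.round(3),np.arctan2(m[1,0],m[0,0]),s['joint_pos'])
print(m.T@(np.array([.389,.3025,.117])-s['tool_pos']))"
```

```text
time: 5.42
tool_pos: [0.3889, 0.3035, 0.3116]
tool_rot: [-0.0, 0.84, 0.542, 0.0]
contact_force: [-0.0, 0.4, 0.2]
gripper_width: 0.501
grasp_force: 0.0
time: 6.05
tool_pos: [0.3864, 0.3019, 0.2068]
tool_rot: [-0.002, 0.667, 0.745, -0.004]
contact_force: [0.0, 1.1, 0.4]
gripper_width: 0.499
grasp_force: 0.0
[[-0.109  0.994 -0.008]
 [ 0.994  0.109 -0.004]
 [-0.003 -0.009 -1.   ]] 1.6803091708693307 [ 5.11206508e-01 -2.55505889e-01  1.94002635e+00  1.71413477e-04
  1.46637669e+00  4.01690026e-01]
[0.00062738 0.00338616 0.08974899]
```

In the tool's units: 0.05 m is 0.8, 0.035 m is 0.56, -0.02 rad / 2 = -0.01.

```bash
echo '{"aperture": [0.5, 0.5, 0.5, 0.5], "sx": [0, 0, 0, 0], "sy": [0, 0, 0, 0], "sz": [0.8, 0.56, 0.144, 0], "ax": [0, 0, 0, 0], "ay": [0, 0, 0, 0], "az": [-0.01, 0, 0, 0]}' | python3 shift.py
python3 -c "
from h import *
s=manip.state();m=rot(s['tool_rot']).as_matrix();print(np.arctan2(m[1,0],m[0,0]),s['contact_force'])
print(m.T@(np.array([.389,.3025,.117])-s['tool_pos']))"
```

```text
time: 6.55
tool_pos: [0.3905, 0.3035, 0.1193]
tool_rot: [0.0, 0.66, 0.751, 0.001]
contact_force: [-0.1, -0.4, -0.4]
gripper_width: 0.502
grasp_force: 0.0
1.6992998897883351 [-0.07554934 -0.39280751 -0.40127932]
[-0.00077107 -0.00164401  0.00229621]
```

```bash
echo '{"aperture": [0, 0, 0, 0], "sx": [0, 0, 0, 0], "sy": [0, 0, 0, 0], "sz": [0, 0, 0, 0], "ax": [0, 0, 0, 0], "ay": [0, 0, 0, 0], "az": [0, 0, 0, 0]}' | python3 shift.py
python3 -c "
from h import *
s=manip.state();print(s['contact_force'],s['ft_torque'])"
```

```text
time: 7.05
tool_pos: [0.3893, 0.3034, 0.1198]
tool_rot: [-0.001, 0.66, 0.751, 0.0]
contact_force: [-6.7, -0.5, 7.9]
gripper_width: 0.125
grasp_force: 60.2
[-6.7437217  -0.52419135  7.86191652] [-0.11860057  1.12297469 -0.02930103]
```

Gripped at 10.6 mm opening. Now I'll turn it anticlockwise.

In the tool's units: -0.0015 m is -0.024, -0.18 rad / 2 = -0.09.

```bash
echo '{"aperture": [0, 0, 0, 0, 0], "sx": [0, 0, 0, 0, 0], "sy": [-0.024, 0, 0, 0, 0], "sz": [0, 0, 0, 0, 0], "ax": [0, 0, 0, 0, 0], "ay": [0, 0, 0, 0, 0], "az": [0, -0.09, -0.09, -0.09, -0.09]}' | python3 shift.py
echo '{"aperture": [0, 0, 0], "sx": [0, 0, 0], "sy": [0, 0, 0], "sz": [0, 0, 0], "ax": [0, 0, 0], "ay": [0, 0, 0], "az": [-0.09, -0.05, 0]}' | python3 shift.py
python3 -c "
from h import *
s=manip.state();m=rot(s['tool_rot']).as_matrix();print(np.arctan2(m[1,0],m[0,0]),s['contact_force'],s['ft_torque'])"
```

```text
time: 7.68
tool_pos: [0.3887, 0.3031, 0.1198]
tool_rot: [0.0, 0.351, 0.936, 0.001]
contact_force: [-3.7, -1.4, 7.3]
gripper_width: 0.13
grasp_force: 60.1
time: 8.05
tool_pos: [0.3886, 0.3029, 0.1198]
tool_rot: [0.0, 0.219, 0.976, 0.001]
contact_force: [-3.9, -1.7, 8.2]
gripper_width: 0.121
grasp_force: 60.2
2.6994435314656404 [-3.85345157 -1.74133593  8.17584776] [-0.22699049  0.77782267  0.01606003]
```

In the tool's units: -0.1 rad / 2 = -0.05.

```bash
for i in 1; do echo '{"aperture": [0, 0, 0], "sx": [0, 0, 0], "sy": [0, 0, 0], "sz": [0, 0, 0], "ax": [0, 0, 0], "ay": [0, 0, 0], "az": [-0.05, -0.04, 0]}' | python3 shift.py; done
python3 -c "
from h import *
s=manip.state();m=rot(s['tool_rot']).as_matrix();print(np.arctan2(m[1,0],m[0,0]),s['contact_force'],s['ft_torque'])"
echo '{"aperture": [0, 0, 0], "sx": [0, 0, 0], "sy": [0, 0, 0], "sz": [0, 0, 0], "ax": [0, 0, 0], "ay": [0, 0, 0], "az": [-0.03, -0.02, 0]}' | python3 shift.py
python3 -c "
from h import *
s=manip.state();m=rot(s['tool_rot']).as_matrix();print(np.arctan2(m[1,0],m[0,0]),s['contact_force'],s['ft_torque'])"
```

```text
time: 8.43
tool_pos: [0.3885, 0.3028, 0.1198]
tool_rot: [0.0, 0.131, 0.991, 0.0]
contact_force: [-4.4, -2.9, 7.5]
gripper_width: 0.119
grasp_force: 60.2
2.8793326034865596 [-4.39168161 -2.91564672  7.48852574] [-0.38701699  0.8206842   0.05456454]
time: 8.8
tool_pos: [0.3885, 0.3027, 0.1198]
tool_rot: [0.0, 0.081, 0.997, 0.0]
contact_force: [-4.9, -3.8, 7.7]
gripper_width: 0.121
grasp_force: 60.3
2.979126205769271 [-4.91045901 -3.80935706  7.67704474] [-0.3822698   0.84085946  0.01926847]
```

In the tool's units: -0.06 rad / 2 = -0.03.

```bash
cat > t.py <<'E'
from h import *
s=manip.state();m=rot(s['tool_rot']).as_matrix();print("yaw",np.arctan2(m[1,0],m[0,0]).round(4),s['contact_force'].round(1),s['ft_torque'].round(3),s['joint_pos'].round(3))
E
echo '{"aperture": [0, 0], "sx": [0, 0], "sy": [0, 0], "sz": [0, 0], "ax": [0, 0], "ay": [0, 0], "az": [-0.03, 0]}' | python3 shift.py|tail -1; python3 t.py
echo '{"aperture": [0, 0], "sx": [0, 0], "sy": [0, 0], "sz": [0, 0], "ax": [0, 0], "ay": [0, 0], "az": [-0.02, 0]}' | python3 shift.py|tail -1; python3 t.py
echo '{"aperture": [0, 0], "sx": [0, 0], "sy": [0, 0], "sz": [0, 0], "ax": [0, 0], "ay": [0, 0], "az": [-0.02, 0]}' | python3 shift.py|tail -1; python3 t.py
```

```text
grasp_force: 60.3
yaw 3.0393 [-4.3 -2.   8.7] [-0.492  0.867 -0.031] [ 0.511 -0.174  2.022 -0.     1.294 -0.958]
grasp_force: 61.0
yaw 3.0768 [-4.9 -2.2  8.7] [-0.46   0.866 -0.727] [ 0.51  -0.174  2.022  0.     1.294 -0.996]
grasp_force: 71.8
yaw 3.1144 [-5.4 -2.3  9.1] [-0.496  0.856 -1.429] [ 5.100e-01 -1.740e-01  2.022e+00  1.000e-03  1.294e+00 -1.034e+00]
```

The torque rises at yaw about 3.04, which matches the off tick, so that is the end stop. I'll relax, release and lift.

In the tool's units: 0.055 rad / 2 = 0.0275.

```bash
echo '{"aperture": [0, 0], "sx": [0, 0], "sy": [0, 0], "sz": [0, 0], "ax": [0, 0], "ay": [0, 0], "az": [0.0275, 0]}' | python3 shift.py|tail -1; python3 t.py
echo '{"aperture": [0.4, 0.4, 0.4, 0.4, 0.4], "sx": [0, 0, 0, 0, 0], "sy": [0, 0, 0, 0, 0], "sz": [0, 0, -0.64, -0.96, -0.96], "ax": [0, 0, 0, 0, 0], "ay": [0, 0, 0, 0, 0], "az": [0, 0, 0, 0, 0]}' | python3 shift.py; python3 t.py
```

```text
grasp_force: 60.3
yaw 3.0628 [-5.  -4.1  7.9] [-0.453  0.84  -0.224] [ 0.511 -0.174  2.022  0.     1.294 -0.982]
time: 10.42
tool_pos: [0.3878, 0.3022, 0.2786]
tool_rot: [-0.0, 0.039, 0.999, -0.0]
contact_force: [0.5, 1.0, 0.4]
gripper_width: 0.4
grasp_force: 0.0
yaw 3.0638 [0.5 1.  0.4] [-0.087 -0.105  0.04 ] [ 0.51  -0.297  1.855 -0.     1.585 -0.982]
```

Released. Next I'll work out the clamp-knob grasp: tool z along −n, tool x along the bar pointing down the slope.

```bash
cat > k.py <<'E'
from h import *
yw=.435; th=np.radians(33); hx=np.array([np.cos(yw),np.sin(yw),0])
n=-np.sin(th)*hx+np.array([0,0,np.cos(th)]); u=np.cos(th)*hx+np.array([0,0,np.sin(th)]); l=np.cross(n,u)
dot=np.array([.4334,.3570,.1800]); G=dot-.004*n
def pose(a,h=0,s=0,off=0):  # knob bar angle a anticlockwise of slope; tool x = -bar
    b=np.cos(a)*u+np.sin(a)*l
    x=-b; z=-n; y=np.cross(z,x)
    return R.from_matrix(np.c_[x,y,z]),G-.019*n+h*n+s*u+off*l
def need(Rt,Pt):
    s=manip.state();Rc=rot(s['tool_rot'])
    print("rv",(Rc.inv()*Rt).as_rotvec().round(4),"d(tool now)",Rc.inv().apply(Pt-s['tool_pos']).round(4),"d(tool tgt)",Rt.inv().apply(Pt-s['tool_pos']).round(4))
    print("F(tool)",Rc.inv().apply(s['contact_force']).round(1),"M(tool)",Rc.inv().apply(s['ft_torque']).round(3),s['joint_pos'].round(2))
E
python3 -c "
from k import *
print(n,u,l,G); need(*pose(-.65,.1))"
```

```text
[-0.49391682 -0.22951655  0.83867057] [0.76056521 0.3534245  0.54463904] [-4.21410401e-01  9.06870042e-01 -2.77555756e-17] [0.43537567 0.35791807 0.17664532]
rv [-0.3169 -0.4821  0.1334] d(tool now) [-0.0046  0.0376  0.034 ] d(tool tgt) [0.0182 0.0245 0.0408]
F(tool) [-0.4  1.1 -0.4] M(tool) [ 0.078 -0.111 -0.039] [ 0.51 -0.3   1.85 -0.    1.58 -0.98]
```

In the tool's units: -0.12 rad / 2 = -0.06.

```bash
echo '{"aperture": [0.5, 0.5, 0.5, 0.5, 0.5], "sx": [0, 0, 0, 0, 0], "sy": [0, 0, 0, 0, 0], "sz": [0, 0, 0, 0, 0], "ax": [-0.04, -0.04, -0.04, -0.0385, 0], "ay": [-0.06, -0.06, -0.06, -0.06, 0], "az": [0.0165, 0.0165, 0.0165, 0.017, 0]}' | python3 shift.py
echo '{"aperture": [0.5, 0.5, 0.5], "sx": [0.288, 0, 0], "sy": [0.384, 0, 0], "sz": [0.64, 0, 0], "ax": [0, 0, 0], "ay": [0, 0, 0], "az": [0, 0, 0]}' | python3 shift.py
python3 -c "
from k import *
need(*pose(-.65,.1))"; python3 snap.py w5
python3 - <<'E'
import cv2
from k import *
import json
p={k:np.array(v) for k,v in json.load(open("pics/w5.json")).items()}
for nm,X in(("G",G),("dial",[.389,.3025,.137]),("col",[.53,.4,.2])): print(nm,proj(p,X,True))
c=cv2.imread("pics/w5.png");cv2.imwrite("pics/w5b.png",cv2.resize(c,(784,588),interpolation=cv2.INTER_CUBIC))
E
```

```text
time: 11.05
tool_pos: [0.3864, 0.3018, 0.2752]
tool_rot: [0.241, 0.102, 0.954, 0.146]
contact_force: [-0.2, 0.9, 0.2]
gripper_width: 0.501
grasp_force: 0.0
time: 11.42
tool_pos: [0.396, 0.3391, 0.2448]
tool_rot: [0.242, 0.103, 0.954, 0.147]
contact_force: [-0.3, -0.5, 0.3]
gripper_width: 0.498
grasp_force: 0.0
rv [-0.0001 -0.0023 -0.0001] d(tool now) [ 0.0007  0.     -0.0001] d(tool tgt) [ 0.0007  0.     -0.0001]
F(tool) [ 0.  -0.4 -0.5] M(tool) [ 0.117  0.197 -0.072] [ 0.62 -0.59  2.19 -0.12  0.98 -0.7 ]
G (np.float64(278.7185266867634), np.float64(216.40810344482415))
dial (np.float64(178.7519613293668), np.float64(160.89681470249496))
col (np.float64(341.4124227176383), np.float64(283.4154618420731))
```

View pics/w5b.png

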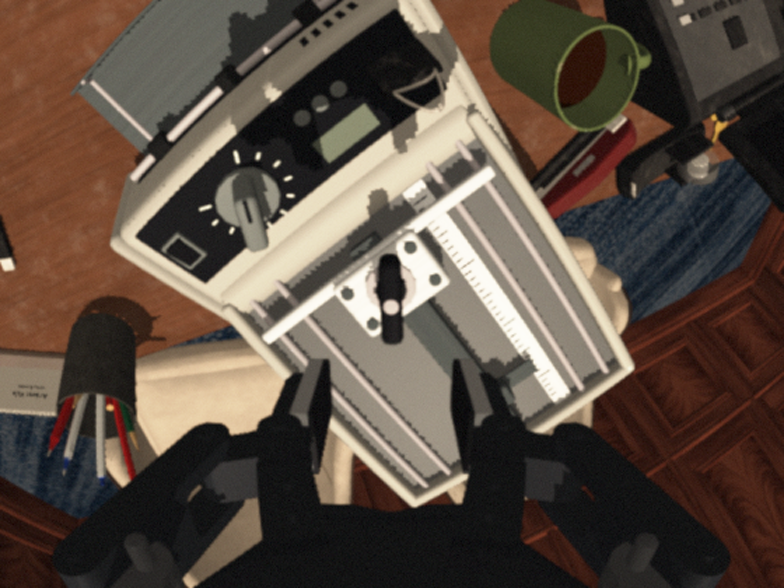

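The wrist view shows the T-bar vertical in the image, so it is aligned with tool x. The head dot is at (390,306), i.e. (278.6,218.6) at full scale, as predicted. The dial pointer now points to the front-left first tick, which is off. Now I'll descend and grip.

The manual's scale: shifts go in shares of 62.5 mm and turns go in shares of 2 rad. Converting my numbers, 0.05 m is 0.8, 0.04 m is 0.64.

```bash
echo '{"aperture": [0.5, 0.5, 0.5, 0.5], "sx": [0, 0.016, 0, 0], "sy": [0, 0, 0, 0], "sz": [0.8, 0.64, 0.16, 0], "ax": [0, 0, 0, 0], "ay": [0, 0, 0, 0], "az": [0, 0, 0, 0]}' | python3 shift.py; python3 -c "
from k import *
need(*pose(-.65))"
echo '{"aperture": [0, 0, 0, 0], "sx": [0, 0, 0, 0], "sy": [0, 0, 0, 0], "sz": [0, 0, 0, 0], "ax": [0, 0, 0, 0], "ay": [0, 0, 0, 0], "az": [0, 0, 0, 0]}' | python3 shift.py; python3 -c "
from k import *
need(*pose(-.65))"
```

```text
time: 11.98
tool_pos: [0.4443, 0.3621, 0.1605]
tool_rot: [0.243, 0.103, 0.953, 0.147]
contact_force: [0.5, -0.0, 0.2]
gripper_width: 0.497
grasp_force: 0.0
rv [ 0.0005 -0.0012 -0.0011] d(tool now) [-0.0004  0.0003  0.0001] d(tool tgt) [-0.0004  0.0003  0.0001]
F(tool) [-0.5  0.1  0. ] M(tool) [ 0.153  0.208 -0.022] [ 0.6  -0.35  2.17 -0.13  0.76 -0.69]
time: 12.48
tool_pos: [0.444, 0.362, 0.1618]
tool_rot: [0.243, 0.103, 0.953, 0.147]
contact_force: [-5.6, -4.7, 5.1]
gripper_width: 0.129
grasp_force: 59.0
rv [0.0007 0.0002 0.0004] d(tool now) [-0.0001 -0.      0.0014] d(tool tgt) [-0.0001 -0.      0.0014]
F(tool) [ 1.4 -3.4 -8.2] M(tool) [ 0.893  0.231 -0.126] [ 0.6  -0.35  2.17 -0.13  0.76 -0.69]
```

In the tool's units: -0.15 rad / 2 = -0.075.

```bash
echo '{"aperture": [0, 0, 0, 0, 0], "sx": [0, 0, 0, 0, 0], "sy": [0, 0, 0, 0, 0], "sz": [0, 0, 0, 0, 0], "ax": [0, 0, 0, 0, 0], "ay": [0, 0, 0, 0, 0], "az": [-0.075, -0.075, -0.075, -0.075, 0]}' | python3 shift.py|head -2; python3 -c "
from k import *
need(*pose(-.05))"
echo '{"aperture": [0, 0, 0, 0, 0], "sx": [0, 0, 0, 0, 0], "sy": [0, 0, 0, 0, 0], "sz": [0, 0, 0, 0, 0], "ax": [0, 0, 0, 0, 0], "ay": [0, 0, 0, 0, 0], "az": [-0.075, -0.075, -0.075, -0.05, 0]}' | python3 shift.py; python3 -c "
from k import *
need(*pose(.5))"
```

```text
time: 13.1
tool_pos: [0.4441, 0.3616, 0.1617]
rv [-0.0003  0.0002  0.0014] d(tool now) [-0.0001  0.0003  0.0013] d(tool tgt) [-0.0001  0.0003  0.0013]
F(tool) [ 2.6 -5.5 -8.6] M(tool) [ 0.813  0.676 -0.109] [ 0.6  -0.35  2.17 -0.13  0.76 -1.29]
time: 13.72
tool_pos: [0.4443, 0.3613, 0.1617]
tool_rot: [0.284, -0.433, 0.856, -0.01]
contact_force: [-3.7, -8.4, 6.4]
gripper_width: 0.124
grasp_force: 59.1
rv [-0.0011 -0.0003  0.0014] d(tool now) [-0.0004  0.0005  0.0013] d(tool tgt) [-0.0004  0.0005  0.0013]
F(tool) [ 4.9 -4.3 -9.1] M(tool) [ 0.651  1.147 -0.049] [ 0.6  -0.35  2.17 -0.13  0.76 -1.84]
```

The knob turned about 1.15 rad without hitting a stop, so it's free. I'll slide it up the slope by feel: first 60 mm of an expected 82 mm.

In the tool's units: -0.0176 m is -0.2816, -0.0096 m is -0.1536.

```bash
echo '{"aperture": [0, 0, 0, 0], "sx": [-0.2816, -0.2816, -0.2816, 0], "sy": [-0.1536, -0.1536, -0.1536, 0], "sz": [0, 0, 0, 0], "ax": [0, 0, 0, 0], "ay": [0, 0, 0, 0], "az": [0, 0, 0, 0]}' | python3 shift.py|head -2; python3 -c "
from k import *
need(*pose(.5,0,.06)); F=manip.state()['contact_force'];print(F@u,F@l,F@n)"; python3 snap.py w6
python3 - <<'E'
import cv2
a=cv2.imread("pics/w6.png");cv2.imwrite("pics/w6b.png",cv2.resize(a,(784,588),interpolation=cv2.INTER_CUBIC))
E
```

```text
time: 14.22
tool_pos: [0.4915, 0.3834, 0.1957]
rv [-0.002   0.0031  0.0002] d(tool now) [0.0016 0.0014 0.0014] d(tool tgt) [0.0016 0.0014 0.0014]
F(tool) [ 1.1 -5.4 -4.2] M(tool) [ 0.741  0.457 -0.037] [ 0.58 -0.25  2.03 -0.11  0.79 -1.87]
1.5751194600541658 -5.271578870963215 4.240066773943019
```

View pics/w6b.png

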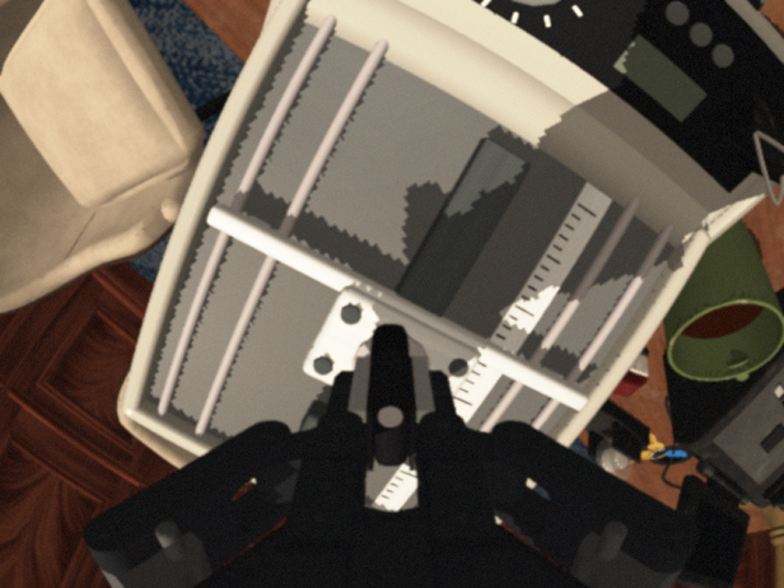

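The stop has slid up with the knob. The saddle is at (390,340), and dark collar is showing just past its upper edge at about (315,410). I'll continue in small steps and watch the force.

In the tool's units: -0.0044 m is -0.0704, -0.0024 m is -0.0384.

```bash
cat > f.py <<'E'
from k import *
s=manip.state();F=s['contact_force'];d=s['tool_pos']-pose(.5)[1];print("F u,l,n",(F@u).round(1),(F@l).round(1),(F@n).round(1),"pos u,l,n",(d@u).round(4),(d@l).round(4),(d@n).round(4))
E
echo '{"aperture": [0, 0, 0], "sx": [-0.0704, -0.0704, 0], "sy": [-0.0384, -0.0384, 0], "sz": [0, 0, 0], "ax": [0, 0, 0], "ay": [0, 0, 0], "az": [0, 0, 0]}' | python3 shift.py|head -1;python3 f.py
echo '{"aperture": [0, 0], "sx": [-0.0416, 0], "sy": [-0.0224, 0], "sz": [0, 0], "ax": [0, 0], "ay": [0, 0], "az": [0, 0]}' | python3 shift.py|head -1;python3 f.py
echo '{"aperture": [0, 0], "sx": [-0.0416, 0], "sy": [-0.0224, 0], "sz": [0, 0], "ax": [0, 0], "ay": [0, 0], "az": [0, 0]}' | python3 shift.py|head -1;python3 f.py
```

```text
time: 14.65
F u,l,n -1.5 -6.4 7.7 pos u,l,n 0.0703 -0.0005 0.0014
time: 14.9
F u,l,n -2.5 -5.8 9.1 pos u,l,n 0.0728 -0.0005 0.0013
time: 15.15
F u,l,n -2.4 -5.7 9.1 pos u,l,n 0.0757 -0.0005 0.0013
```

In the tool's units: -0.0018 m is -0.0288, -0.001 m is -0.016.

```bash

echo '{"aperture": [0, 0], "sx": [-0.0288, 0], "sy": [-0.016, 0], "sz": [0, 0], "ax": [0, 0], "ay": [0, 0], "az": [0, 0]}' | python3 shift.py|head -1;python3 f.py
echo '{"aperture": [0, 0], "sx": [-0.0288, 0], "sy": [-0.016, 0], "sz": [0, 0], "ax": [0, 0], "ay": [0, 0], "az": [0, 0]}' | python3 shift.py|head -1;python3 f.py
echo '{"aperture": [0, 0], "sx": [-0.0144, 0], "sy": [-0.008, 0], "sz": [0, 0], "ax": [0, 0], "ay": [0, 0], "az": [0, 0]}' | python3 shift.py|head -1;python3 f.py
```

```text
time: 15.4
F u,l,n -2.0 -5.4 9.9 pos u,l,n 0.0776 -0.0004 0.0013
time: 15.65
F u,l,n -3.3 -6.0 8.6 pos u,l,n 0.0797 -0.0004 0.0013
time: 15.9
F u,l,n -3.9 -5.4 11.3 pos u,l,n 0.0803 -0.0004 0.0013
```

In the tool's units: -0.0009 m is -0.0144, -0.0005 m is -0.008.

```bash

echo '{"aperture": [0, 0], "sx": [-0.0144, 0], "sy": [-0.008, 0], "sz": [0, 0], "ax": [0, 0], "ay": [0, 0], "az": [0, 0]}' | python3 shift.py|head -1;python3 f.py
echo '{"aperture": [0, 0], "sx": [-0.0144, 0], "sy": [-0.008, 0], "sz": [0, 0], "ax": [0, 0], "ay": [0, 0], "az": [0, 0]}' | python3 shift.py|head -1;python3 f.py
```

```text
time: 16.15
F u,l,n -6.9 -6.0 14.7 pos u,l,n 0.0804 -0.0004 0.0013
time: 16.4
F u,l,n -9.5 -6.6 17.8 pos u,l,n 0.0804 -0.0004 0.0012
```

Contact: the position stopped at 80.4 mm while the force rises, close to the expected 82 mm. I'll keep the light push and screw the knob tight.

In the tool's units: 0.15 rad / 2 = 0.075.

```bash
echo '{"aperture": [0, 0, 0, 0, 0], "sx": [0, 0, 0, 0, 0], "sy": [0, 0, 0, 0, 0], "sz": [0, 0, 0, 0, 0], "ax": [0, 0, 0, 0, 0], "ay": [0, 0, 0, 0, 0], "az": [0.075, 0.075, 0.075, 0.075, 0]}' | python3 shift.py|head -1; python3 f.py
echo '{"aperture": [0, 0, 0, 0], "sx": [0, 0, 0, 0], "sy": [0, 0, 0, 0], "sz": [0, 0, 0, 0], "ax": [0, 0, 0, 0], "ay": [0, 0, 0, 0], "az": [0.075, 0.075, 0.075, 0]}' | python3 shift.py|tail -1; python3 f.py; python3 -c "
from k import *
need(*pose(-.65,0,.08))"
```

```text
time: 17.02
F u,l,n -9.7 -4.5 18.6 pos u,l,n 0.0804 -0.0 0.0013
grasp_force: 64.0
F u,l,n -9.0 -3.8 17.0 pos u,l,n 0.0805 0.0003 0.0013
rv [-0.0025 -0.0047  0.0989] d(tool now) [ 0.0003 -0.0005  0.0013] d(tool tgt) [ 0.0002 -0.0005  0.0013]
F(tool) [  5.8  -8.  -17. ] M(tool) [1.414 1.212 0.05 ] [ 0.57 -0.22  1.99 -0.1   0.81 -0.83]
```

In the tool's units: 0.06 rad / 2 = 0.03.

```bash
for k in 1; do
echo '{"aperture": [0, 0], "sx": [0, 0], "sy": [0, 0], "sz": [0, 0], "ax": [0, 0], "ay": [0, 0], "az": [0.03, 0]}' | python3 shift.py|tail -1; python3 -c "
from k import *
need(*pose(-.65,0,.08))"
echo '{"aperture": [0, 0], "sx": [0, 0], "sy": [0, 0], "sz": [0, 0], "ax": [0, 0], "ay": [0, 0], "az": [0.025, 0]}' | python3 shift.py|tail -1; python3 -c "
from k import *
need(*pose(-.65,0,.08))"
echo '{"aperture": [0, 0], "sx": [0, 0], "sy": [0, 0], "sz": [0, 0], "ax": [0, 0], "ay": [0, 0], "az": [0.02, 0]}' | python3 shift.py|tail -1; python3 -c "
from k import *
need(*pose(-.65,0,.08))"; done; python3 f.py
```

```text
grasp_force: 64.0
rv [-0.0026 -0.0046  0.0395] d(tool now) [ 0.0002 -0.0006  0.0013] d(tool tgt) [ 0.0002 -0.0006  0.0013]
F(tool) [  5.5  -8.7 -17.8] M(tool) [1.498 1.16  0.083] [ 0.57 -0.22  1.99 -0.1   0.81 -0.77]
grasp_force: 64.0
rv [-0.0027 -0.0044 -0.0099] d(tool now) [ 0.0002 -0.0006  0.0013] d(tool tgt) [ 0.0002 -0.0006  0.0013]
F(tool) [  5.2  -7.7 -17.6] M(tool) [ 1.562  1.034 -0.063] [ 0.57 -0.22  1.99 -0.1   0.81 -0.72]
grasp_force: 67.6
rv [-0.0031 -0.0039 -0.0469] d(tool now) [ 0.0002 -0.0006  0.0013] d(tool tgt) [ 0.0002 -0.0006  0.0013]
F(tool) [  5.   -7.9 -17.5] M(tool) [ 1.542  1.053 -0.816] [ 0.58 -0.22  1.99 -0.1   0.81 -0.68]
F u,l,n -8.8 -2.8 17.5 pos u,l,n 0.0805 0.0003 0.0013
```

The hard stop is felt at fully tight. I'll relax, release and back off along the axis.

In the tool's units: -0.001 m is -0.016, -0.0008 m is -0.0128, -0.045 rad / 2 = -0.0225.

```bash
echo '{"aperture": [0, 0], "sx": [0.016, 0], "sy": [-0.0128, 0], "sz": [-0.016, 0], "ax": [0, 0], "ay": [0, 0], "az": [-0.0225, 0]}' | python3 shift.py|tail -1; python3 f.py; python3 -c "
from k import *
need(*pose(-.65,0,.08))"
echo '{"aperture": [0.5, 0.5, 0.5, 0.5, 0.5], "sx": [0, 0, 0, 0, 0], "sy": [0, 0, 0, 0, 0], "sz": [0, 0, -0.64, -0.96, -0.96], "ax": [0, 0, 0, 0, 0], "ay": [0, 0, 0, 0, 0], "az": [0, 0, 0, 0, 0]}' | python3 shift.py
echo '{"aperture": [0.5, 0.5, 0.5], "sx": [0.32, 0, 0], "sy": [-0.32, 0, 0], "sz": [-0.32, 0, 0], "ax": [0, 0, 0], "ay": [0, 0, 0], "az": [0, 0, 0]}' | python3 shift.py; python3 snap.py w7; python3 - <<'E'
import cv2
from plant import manip, imaging
t=imaging.grab_frame("top");cv2.imwrite("pics/top7.png",t[:,:,::-1])
a=cv2.imread("pics/w7.png");cv2.imwrite("pics/w7b.png",cv2.resize(a,(784,588),interpolation=cv2.INTER_CUBIC))
E
```

```text
grasp_force: 62.4
F u,l,n -3.8 -3.7 7.2 pos u,l,n 0.0804 0.0003 0.0014
rv [-0.     -0.0018 -0.0055] d(tool now) [ 0.0001 -0.0005  0.0014] d(tool tgt) [ 0.0002 -0.0005  0.0014]
F(tool) [ 0.8 -5.2 -7.2] M(tool) [ 0.823  0.337 -0.111] [ 0.57 -0.22  1.99 -0.1   0.81 -0.73]
time: 19.15
tool_pos: [0.4259, 0.3538, 0.3404]
tool_rot: [0.242, 0.106, 0.953, 0.148]
contact_force: [1.3, 1.1, -0.0]
gripper_width: 0.503
grasp_force: 0.0
time: 19.52
tool_pos: [0.3973, 0.3364, 0.3404]
tool_rot: [0.242, 0.105, 0.953, 0.148]
contact_force: [-0.3, 0.0, -0.7]
gripper_width: 0.498
grasp_force: 0.0
```

View pics/w7b.png

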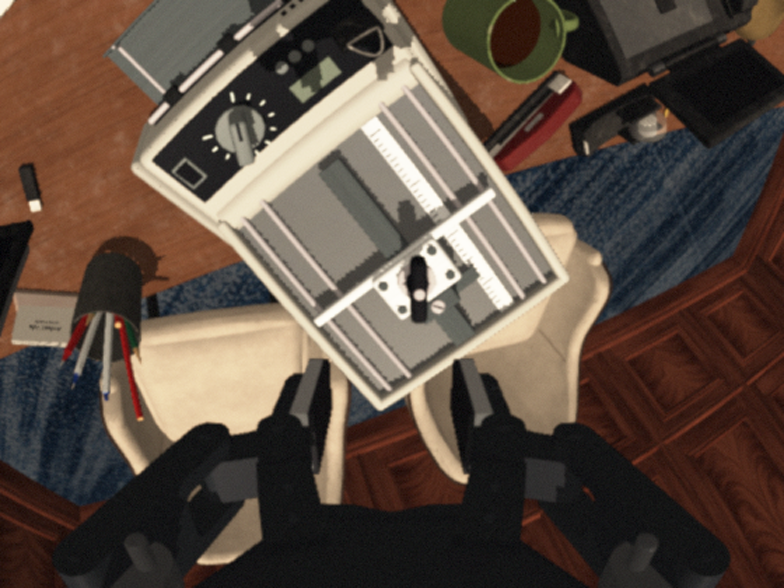

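The final view shows the saddle at (415,285) resting against the collar, whose screw is at (440,305). The T-bar is back at the tight angle, vertical in the image; the dial is off and the surrounding things are in place. The gripper is clear, so I'm handing in.

```bash
python3 -c "
from plant import manip, imaging
print(manip.job_done())"
```

```text
the job is handed in; nothing more can be done
None
```

The job is handed in (no verdict was returned): dial turned off to its end stop, fold stop slid up against the preset collar, clamp knob screwed fully tight, and the gripper clear of everything, about 20 s into the 62 s allowed.

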